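# Set the winder's speed selector to six and start it

## Task

Push the big selector on the speed control box round with a fingertip, counting its clicks, until it rests at position 6: that is six clicks clockwise (seen from above) from its anticlockwise stop, the position marked by the dot, which counts as 0. Only once it rests there, press the flat start button on the push-button station fully down and let it come up again. Do not lift or shove the box or the station, do not turn the small selector or press the mushroom-shaped stop button, and leave the spools, the screwdriver and the jar where they are.

Things in the scene. Friction and masses are not known exactly. Their poses are not given: they have to be found in the camera images.
- box: Speed control box: light grey, 180 (x) by 240 (y) by 75 mm high, loose on rubber feet, about 2.6 kg. Origin at the centre of its underside, z up. On its top: the big selector (axis at x -12, y +45 mm in its frame), the small selector (x -12, y -83 mm) and, in the +x -y corner, the small spool.
- speed (a joint): Big selector's angle, rad: 0 at the anticlockwise stop (position 0), growing clockwise from above. Sprung detents every 0.5236 (30 deg): positions 0 to 8, stops at both ends; position 6 is 3.1416. Starts in one of 0 to 3. Pushed past half-way it snaps to the next detent and stays; 2 to 3 N at the bar's tip. The bar points (2.0944 - value) rad from the box's +x, anticlockwise positive.
- speed_axis (a point): On the big selector's vertical axis, 23 mm above the box's top. Black: disc 52 mm across, 9 mm high, and a pointer bar 13 mm wide, 8 to 38 mm above the box's top, reaching 48 mm from the axis at its pointing end (white line) and 20 mm at the other. Flat marks 60 mm from the axis: dot at position 0, bars at 1 to 8.
- speed_tip (a point): End of the pointer bar of the big selector, 48 mm from its axis, 23 mm above the box's top face.
- range_axis (a point): Axis of the small selector (to be left alone), 13 mm above the box's top face: black disc 34 mm across with a small bar 34 mm long, 25 mm high in all.
- range (a joint): Angle of the small selector in rad; it starts at 0 and must stay there (within 0.25).
- station: Push-button station: grey box 100 (x) by 150 (y) by 60 mm high, loose on rubber feet, about 1.8 kg, origin at the centre of its underside. On its top, in its frame, stand the start button at x 0, y -40 mm and the stop button at x 0, y +40 mm. It may stand to the left or the right of the control box.
- start_top (a point): Centre of the top of the start button: a flat round black plunger 28 mm across in an aluminium housing, pressed straight down.
- start (a joint): Travel of the start button in m: 0 up, 0.006 fully down (5 N); it springs back.
- stop_top (a point): Centre of the top of the stop button: black mushroom head 40 mm across, its top 36 mm above the station's top face.
- stop (a joint): Travel of the stop button in m, 0 up; not to be pressed.
- spool_a_mid (a point): Centre of the small wire spool, 28 mm across, 30 mm high, standing on the control box; leave it.
- spool_b_mid (a point): Centre of a wire spool, 44 mm across, 45 mm high, standing on the bench between the box and the station; leave it.
- driver_mid (a point): Middle of a screwdriver lying on the bench between the box and the station, pointing roughly along x; leave it.
- jar_mid (a point): Centre of a jar, 60 mm across, 75 mm high, on the bench beyond the spool; leave it.
Things that resemble listed ones, but are neither listed nor needed, are in the scene too. Of the things that look like the station, the middle-sized one is meant.

How it is judged:
By the outcome, as a careful person would: the job done as asked, in the order asked, and still so for the second after the job is handed in, with the robot touching nothing.
It also fails if it takes over 64 s, if anything falls off the work surface, if the arm or the gripper's body presses on something with over 40 N, if the wrist force passes 120 N, or if a joint passes its speed limit or range.

## Robot

A 7-joint arm with a two-finger parallel gripper is mounted at the origin on the work surface. World frame = base frame: x ahead of the robot, y to its left, z up, the work surface at z = 0. Lengths are in m, angles in rad, forces in N, time in s.
With the tool pointing down it reaches from about 0.4 to 0.875 m from the base axis. Payload 6.5 kg.
Tool frame: the origin (TCP) lies at the very end of the fingers, on their centre line; the grasp point (between the pads) lies r.grip_depth behind it (r.grip_depth is the distance from the TCP to the grasp point, in m); z points along the fingers, y is the line along which they close (so a half turn about z gives the same grasp; the last joint's range is limited). The gripper opens to 85 mm and grips with 20 to 120 N. Pads are 22 mm wide; open, the fingers measure 114 mm over their backs; the gripper's body (76 mm by 85 mm) begins 54 mm behind the grasp point. The pads swing forward as they close: fully open they stand 13 mm farther back than shut.
Start: joints at [-1.402, 0.536, -0.004, 1.538, 0.003, 1.067, -0.071], TCP at [0.151, 0.632, 0.231] pointing down, gripper open.
Joint ranges: [-2.7, 2.7], [-0.37, 2.16], [-1.27, 1.26], [0.24, 2.4], [-1.31, 4.45], [0.19, 1.91], [-2.76, 2.76]. Speed limits (rad/s): [2.39, 2.39, 3.14, 3.14, 3.14, 3.14, 3.14].

## Interface

Orientations are given as [roll, pitch, yaw] about the fixed x, y, z axes, in that order (R = Rz(yaw) Ry(pitch) Rx(roll)).
In Python, from workcell import status, read_camera, workorder, r gives the robot as it stands.
- The arm moves only by the tool arm_command, never from a script. Its argument "motion" is a list of rows, each an object of numbers: "gripper": the finger opening in cm, from 0 to 8.54; "x", "y", "z": the shift along the tool's x, y, z in cm; "wx", "wy", "wz": the turn, a rotation vector about the tool's x, y, z in degrees. In form: [{"gripper": .., "x": .., "y": .., "z": .., "wx": .., "wy": .., "wz": ..}, ...]. A call has 1 to 20 rows; each row is the pose to reach, as a shift and turn from the pose commanded when the call began, along the tool's axes at that moment; what a row does not reach only later rows make up. A row lasts 1/10 s, in which the tool goes at most 50 mm and 8.59 degrees, less where a joint would pass 70% of its speed; a pose out of reach is approached as far as the arm can. A call with a gripper value outside its range is refused whole. The fingers move at their own pace and stop on an object; "squeeze" is the grip in N (left out, the last holds). Time passes only in rows, so rows that repeat a pose let the fingers close. It gives the time, the measured TCP pose, the force, the opening and the grip force at its end, in the units of the state.
- status.get_obs(): the state, without advancing time (a new reading comes with each control period).
- read_camera(name): name is "scene" or "top" or "wrist"; returns a dict with "img" (420x560x3 uint8, red, green, blue), "vfov" (degrees; the focal length in pixels is half the picture's height over the tangent of half this angle, whatever the lens; pixels are square), "cx", "cy" (the principal point, pixels), "R" (3x3) and "t" (3): a world point X has camera coordinates R X + t; the wrist camera has in their place "T_tool_cam" (4x4, takes a point from camera to tool coordinates, whose origin is the TCP and whose axes are the flange's). Camera axes: x right, y down, z forward; pixel columns grow to the right and rows downward; lengths in m; the calibration is good to about 2 mm. A picture is of the moment at which its call begins: read the wrist's pose just before it. There is no depth.
- workorder.job_done(): hands the job in; it is judged then, once.
The state is a dict: "t": time; "joints": joint angles; "dq": joint speeds; "joint_torque": joint torques, N m; "tool_pos": TCP position; "tool_rot": TCP orientation; "ft_force": force on the tool from outside, world axes, zero at the start; "torque": the same for the moment, N m; "opening": opening from 0.0 (shut) to 1.0 (fully open); "grip_force": force on a finger pad.
Only numpy, scipy, OpenCV 4.12 (cv2) and the standard library are available. Lean on these libraries where they do the work, as an engineer would, in place of code of your own. Each camera call takes 0.05 s, during which the arm holds its last target. There are 200 camera calls.

## Working session

There is one attempt and no reset: what is moved stays moved. The work goes in short steps, Python scripts to look and compute and a tool call to move; the robot and the scene stay as the last step left them, time stands still between calls to the robot, and variables do not carry over. Pictures are saved under pics/ and viewed, at most 10 in all, crops included, and the job is handed in when it is done.

Besides the shell and the picture viewer there is one more tool, called after "Request:" by a JSON object that holds its "api" and its "payload", one argument or row to a line. arm_command: Moves the arm, as the interface text tells. Its arguments: {"type":"object","properties":{"motion":{"type":"array"},"squeeze":{"type":"number"}},"required":["motion"]}

```bash
mkdir -p pics; ls; cat > h.py <<'E'
import numpy as np, cv2
from workcell import status, read_camera, workorder, r
from scipy.spatial.transform import Rotation as Ro
def f(c): return c["img"].shape[0]/2/np.tan(np.radians(c["vfov"])/2)
def ext(c,o=None):
    if "R" in c: return np.array(c["R"]),np.array(c["t"])
    T=np.eye(4);T[:3,:3]=rot(o);T[:3,3]=o["tool_pos"]
    M=np.linalg.inv(T@np.array(c["T_tool_cam"]));return M[:3,:3],M[:3,3]
def rot(o):
    q=np.array(o["tool_rot"]);return q if q.shape==(3,3) else Ro.from_euler("xyz",q).as_matrix()
def ray(c,uv,o=None):
    R,t=ext(c,o);d=R.T@np.array([(uv[0]-c["cx"])/f(c),(uv[1]-c["cy"])/f(c),1]);return -R.T@t,d
def onz(c,uv,z,o=None):
    p,d=ray(c,uv,o);return p+d*(z-p[2])/d[2]
def proj(c,X,o=None):
    R,t=ext(c,o);q=R@np.array(X)+t;return q[:2]/q[2]*f(c)+[c["cx"],c["cy"]]
def tri(rays):
    A=np.zeros((3,3));b=np.zeros(3)
    for p,d in rays:
        d=d/np.linalg.norm(d);P=np.eye(3)-np.outer(d,d);A+=P;b+=P@p
    return np.linalg.solve(A,b)
E
python3 - <<'E'
from h import *
import pickle
o=status.get_obs();print(o, r.grip_depth)
C={n:read_camera(n) for n in("scene","top","wrist")}
pickle.dump((o,C),open("c0.pkl","wb"))
for n,c in C.items():
    print(n,{k:v for k,v in c.items() if k!="img"})
    cv2.imwrite(f"pics/{n}0.png",c["img"][:,:,::-1])
E
```

```text
pics
{'t': 0.0, 'joints': array([-1.40221676,  0.53719531, -0.00444206,  1.53886063,  0.00259018,
        1.0672798 , -0.07119622]), 'dq': array([-6.21708572e-04, -3.54314861e-04, -1.17437172e-03,  4.56999298e-05,
        2.14148564e-03,  5.90844654e-04, -5.54962088e-04]), 'joint_torque': array([-1.65970318e-04, -5.83410823e+01,  1.04851607e+00, -2.59107774e+01,
        1.24137173e-02,  9.43137333e-03, -2.49740452e-06]), 'tool_pos': array([0.15107601, 0.63155822, 0.23039904]), 'tool_rot': array([-3.13985927e+00,  1.17021966e-04,  2.90688708e+00]), 'ft_force': array([ 0.63706414,  0.11397312, -0.21103923]), 'torque': array([-0.00653697,  0.03025798, -0.06006038]), 'grip_force': 0.0, 'opening': 1.0020566991348716} 0.0187
scene {'vfov': 53.969328832378814, 'cx': 280.67678537672515, 'cy': 209.27528503565435, 'R': array([[ 0.74534196,  0.66657674,  0.01186655],
       [ 0.39284251, -0.42474206, -0.81564021],
       [-0.53864657,  0.61259255, -0.57843776]]), 't': array([-0.34501362, -0.13554659,  1.20008125])}
top {'vfov': 48.43902138418266, 'cx': 275.8912182147734, 'cy': 210.65882529759617, 'R': array([[ 0.00212103, -0.99999093, -0.00369443],
       [-0.98577544, -0.00146998, -0.16806135],
       [ 0.16805439,  0.00399834, -0.98576961]]), 't': array([0.0017098 , 0.49657519, 0.96447341])}
wrist {'vfov': 63.67691616098919, 'cx': 275.34385498734696, 'cy': 209.09555382810805, 'T_tool_cam': array([[-1.01131811e-03, -9.47854383e-01, -3.18702128e-01,
         8.15880442e-02],
       [ 9.99998564e-01, -5.25203439e-04, -1.61122325e-03,
         6.81399337e-05],
       [ 1.35982157e-03, -3.18703299e-01,  9.47853553e-01,
        -1.42739747e-01],
       [ 0.00000000e+00,  0.00000000e+00,  0.00000000e+00,
         1.00000000e+00]])}
```

View pics/top0.png

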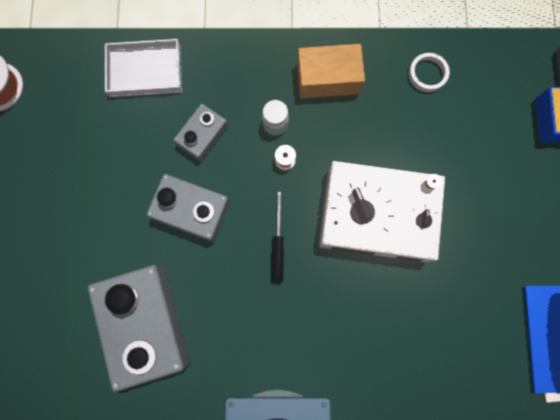

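View pics/scene0.png

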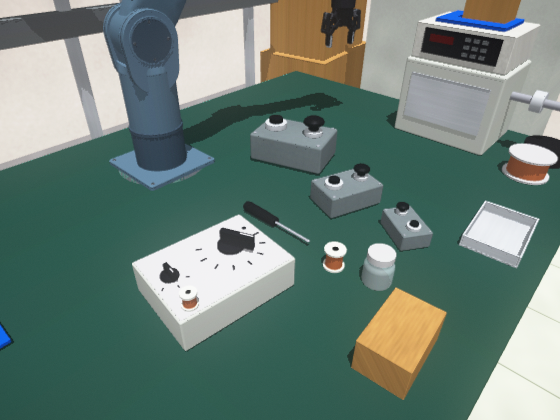

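The top view shows three lookalike stations: small at (200,132), middle at (188,208) and large at (138,328). I choose the middle one, with flat start at (203,211) in a bright housing and mushroom stop at (167,197). The box is at (385,212), with the big selector at (362,212), its dot at (336,222), the small selector at (425,218) and spool a at (433,183). The scene view agrees: middle station at (346,190), with start at (334,182) and stop at (361,172).

```bash
python3 - <<'E'
from h import *
import pickle
o,C=pickle.load(open("c0.pkl","rb"))
t=C["top"]["img"];s=C["scene"]["img"]
def cr(i,x,y,w,h,k): return cv2.resize(i[y:y+h,x:x+w],None,fx=k,fy=k,interpolation=cv2.INTER_CUBIC)
a=cr(t,310,150,140,120,4)[:480,:]; b=cr(t,140,165,60*1+40,120,4)
cv2.imwrite("pics/crop1.png",np.hstack([cr(t,315,155,100,110,4),cr(t,140,160,100,110,4)])[:,:,::-1])
c=C["top"]
# box top quad
m=(t.min(2)>140).astype(np.uint8);m=cv2.morphologyEx(m,cv2.MORPH_CLOSE,np.ones((9,9)))
for q in cv2.findContours(m,cv2.RETR_EXTERNAL,cv2.CHAIN_APPROX_NONE)[0]:
    if cv2.contourArea(q)>60:
        R=cv2.minAreaRect(q);print("bright",np.round(R[0],1),np.round(R[1],1),round(R[2],1),[np.round(onz(c,p,.075)[:2],3).tolist() for p in cv2.boxPoints(R)])
# dark blobs
m=(t.max(2)<45).astype(np.uint8)
n,l,st,ce=cv2.connectedComponentsWithStats(m)
for k in range(1,n):
    if 30<st[k,4]<3000: print("dark",ce[k].round(1),st[k])
E
```

```text
bright [552. 397.] [ 8. 14.] 90.0 [[0.131, -0.523], [0.131, -0.55], [0.116, -0.549], [0.116, -0.522]]
bright [138.5 357. ] [34. 33.] 90.0 [[0.229, 0.309], [0.229, 0.243], [0.164, 0.24], [0.164, 0.305]]
bright [148.8 296.4] [59.3 35.1] 57.1 [[0.345, 0.323], [0.384, 0.265], [0.284, 0.196], [0.247, 0.253]]
bright [186.4 205.4] [66.4 42.7] 20.8 [[0.484, 0.269], [0.57, 0.242], [0.519, 0.109], [0.435, 0.139]]
bright [384.7 210.1] [117.9  85.2] 7.5 [[0.42, -0.09], [0.6, -0.116], [0.567, -0.362], [0.389, -0.328]]
bright [285. 156.] [22. 20.] 90.0 [[0.633, 0.005], [0.633, -0.038], [0.585, -0.038], [0.585, 0.005]]
bright [199.9 129. ] [27.4 44. ] 37.4 [[0.648, 0.218], [0.727, 0.163], [0.689, 0.115], [0.611, 0.17]]
bright [275.  111.5] [23. 24.] 90.0 [[0.735, 0.031], [0.735, -0.021], [0.682, -0.021], [0.682, 0.031]]
bright [11.  78.5] [22. 45.] 0.0 [[0.732, 0.603], [0.837, 0.614], [0.837, 0.565], [0.732, 0.555]]
bright [429.5  70.5] [35. 39.] 90.0 [[0.845, -0.293], [0.845, -0.379], [0.763, -0.374], [0.763, -0.289]]
bright [141.6  65.1] [49.  76.4] 86.3 [[0.868, 0.39], [0.88, 0.221], [0.765, 0.21], [0.753, 0.376]]
bright [279.5  13.5] [ 27. 559.] 90.0 [[0.974, 0.628], [0.973, -0.634], [0.907, -0.628], [0.907, 0.621]]
dark [556.2  67. ] [552  49   8  37 227]
dark [539.9 131.7] [531 101  29  48 290]
dark [189.5 137. ] [185 132  11  10  59]
dark [165.4 197. ] [158 189  17  17 182]
dark [276.6 261.1] [271 237  12  47 507]
dark [119.3 299.2] [106 285  28  29 606]
dark [137.  358.1] [128 349  19  19 273]
```

View pics/crop1.png

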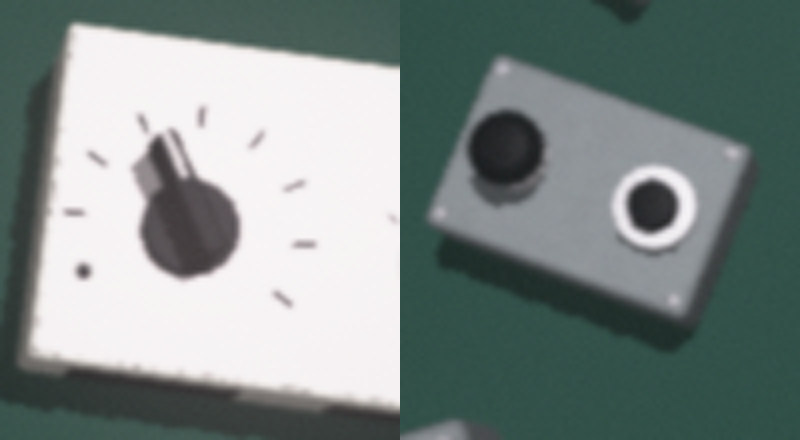

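The crop shows the pointer at the fourth mark from the dot, so position 3 and three clicks to go. On the middle station, start is at top-view pixel (203.3,211.8) and the mushroom at (166,197). Now for metric positions.

```bash
python3 - <<'E'
from h import *
import pickle
from scipy.optimize import least_squares
o,C=pickle.load(open("c0.pkl","rb"));c=C["top"];s=C["scene"]
g=cv2.cvtColor(c["img"],cv2.COLOR_RGB2GRAY).astype(float)
P=[]
for k,(x,y) in enumerate([(84,271),(75,212),(97,158),(143,122),(203,116),(257,139),(295,186),(303,244),(283,298)]):
    u,v=x/4+315-.4,y/4+155-.4
    a,b=int(round(u)),int(round(v));w=g[b-4:b+5,a-4:a+5];w=np.clip(np.percentile(w,70)-w-10,0,None)
    if k==3: w[:, 7:]=0
    yy,xx=np.mgrid[b-4:b+5,a-4:a+5];P.append(onz(c,((w*xx).sum()/w.sum(),(w*yy).sum()/w.sum()),.075)[:2])
P=np.array(P)
def e(q,m): return (np.c_[q[0]+q[3]*np.cos(q[2]+2.0944-m*.5236),q[1]+q[3]*np.sin(q[2]+2.0944-m*.5236)]-P[m]).ravel()
S=least_squares(e,[.5,-.18,-.13,.06],args=(np.arange(9),),loss="soft_l1",f_scale=.002);q=S.x
print("axis,yaw,rad",q.round(4),"res mm",(S.fun*1e3).round(1))
ax=q[:2]
for k in (3,4,2):
  a=q[2]+2.0944-k*.5236
  print(k,"tip top px",proj(c,[*(ax+.048*np.array([np.cos(a),np.sin(a)])),.113]).round(1))
# white housing in both views
for n,(x,y),w in(("top",(203,211),16),("scene",(334,182),13)):
    i=C[n]["img"];h=cv2.cvtColor(i,cv2.COLOR_RGB2HSV)
    sub=i[y-w:y+w,x-w:x+w];d=(sub.max(2)<75).astype(np.uint8);b=(sub.min(2)>190).astype(np.uint8)
    for nm,m in(("dark",d),("bright",b)):
        nn,l,st,ce=cv2.connectedComponentsWithStats(m)
        for k in range(1,nn):
            if st[k,4]>12: print(n,nm,(ce[k]+[x-w,y-w]).round(1),st[k])
cv2.imwrite("pics/crop2.png",cv2.resize(s["img"][140:300,130:400],None,fx=2.9,fy=2.9,interpolation=cv2.INTER_CUBIC)[:,:,::-1])
E
```

```text
axis,yaw,rad [ 0.4892 -0.1765 -0.139   0.0601] res mm [ 0.1  0.2 -0.  -0.3 -0.   0.1 -0.   0.1 -0.2 -0.1  0.3 -0.1 -0.1  0.1
  0.   0.1 -0.1 -0.1]
3 tip top px [355.6 186.7]
4 tip top px [367.8 185.3]
2 tip top px [346. 194.]
top dark [202.7 211.2] [ 11  11  11  12 100]
top bright [203.7 211. ] [  6   6  21  21 166]
scene dark [333.8 179.4] [ 8  7 11  8 75]
scene bright [333.5 183.1] [ 4  9 18  9 58]
```

View pics/crop2.png

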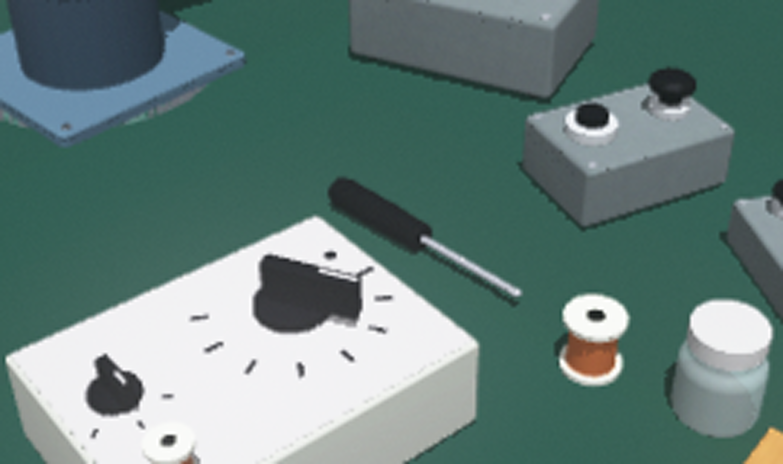

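The scene crop agrees: spool b at (334,250), screwdriver between the stations' side and the box, and the pointer at mark 3. Start's dark plunger is at (334,179).

```bash
python3 - <<'E'
from h import *
import pickle
o,C=pickle.load(open("c0.pkl","rb"));c=C["top"];s=C["scene"]
ax=np.array([.4892,-.1765]);yaw=-.139
for k in (2,3,4):
  a=yaw+2.0944-k*.5236;d=np.array([np.cos(a),np.sin(a)])
  print(k,[(proj(s,[*(ax+r_*d),.113])-[130,140])*2.9 for r_ in(.048,-.02)],[(proj(c,[*(ax+r_*d),.113])-[315,155])*4 for r_ in(.048,-.02)])
B=tri([ray(c,(202.9,211.3)),ray(s,(333.8,179.2))]);print("start top",B,[proj(c,B),proj(s,B)])
B2=onz(c,(202.9,211.3),.078);print(B2)
st=tri([ray(c,(166,196.5)),ray(s,(361.5,169))]);print("stop",st)
# bench items
print("driver tip/handle end",onz(c,(279,193),.005),onz(c,(277,282),.015))
print("spool b",tri([ray(c,(285,155)),ray(s,(130+596/2.9,140+316/2.9))]))
E
```

```text
2 [array([360.16116185, 255.17166353]), array([253.82321341, 265.88089022])] [array([123.85722678, 155.94214964]), array([233.2202235 , 238.16352447])]
3 [array([354.79723683, 279.43888763]), array([257.17019987, 255.89328018])] [array([162.50764856, 126.93146589]), array([217.05013004, 250.47968952])]
4 [array([329.81475531, 300.26255485]), array([267.89358011, 247.89906291])] [array([211.23592999, 121.10116328]), array([196.5108339 , 252.96122946])]
start top [0.49051194 0.15563047 0.07683489] [array([202.31191727, 210.61021605]), array([333.02002012, 179.33931596])]
[0.48886089 0.15417463 0.078     ]
stop [0.51961964 0.23132312 0.08462067]
driver tip/handle end [ 0.54321603 -0.00415405  0.005     ] [ 3.44975372e-01 -7.15598891e-06  1.50000000e-02]
spool b [ 0.62197607 -0.0159089   0.04336586]
```

```bash
cat >> h.py <<'E'
def go(pos,xdir=None,n=1):
    "shift in tool axes (cm) and wz (deg) from the present pose to pos with the tool x axis at xdir deg, pointing down"
    o=status.get_obs();R=rot(o);d=R.T@(np.array(pos)-o["tool_pos"])*100
    w=[0,0,0]
    if xdir is not None:
        a=np.radians(xdir);x=np.array([np.cos(a),np.sin(a),0]);z=np.array([0,0,-1.]);T=np.c_[x,np.cross(z,x),z]
        w=np.degrees(Ro.from_matrix(R.T@T).as_rotvec())
    return d.round(2),np.round(w,1)
AX=np.array([.4892,-.1765]);YAW=np.degrees(-.139)
def push(k,z,rho=.036,off=.0175):
    "TCP pose with the tool's -x face on the bar at position k"
    a=YAW+120-30*k;d=np.array([np.cos(np.radians(a)),np.sin(np.radians(a))]);n=np.array([-d[1],d[0]])
    return [*(AX+rho*d+off*n),z],a+90
E
python3 - <<'E'
from h import *
print(go([.42,.4,.231],140)); print(go([.5,.15,.22],110)); print(push(2.2,.2),go(*push(2.2,.2)))
E
```

```text
(array([-3.154e+01, -1.628e+01, -1.000e-02]), array([-0.1,  0. , 26.5]))
(array([-45.13, -38.73,   1.12]), array([-0.1,  0. , 56.5]))
([np.float64(0.5015954184279103), np.float64(-0.13843947449131813), 0.2], np.float64(136.03588664768154)) (array([-52.  , -66.74,   3.15]), array([-0.1,  0. , 30.5]))
```

Request:
{"api": "arm_command", "payload": {
  "motion": [
    {"gripper": 0,"x": -4,"y": -2,"z": 0,"wz": 3},
    {"gripper": 0,"x": -8,"y": -4,"z": 0,"wz": 6},
    {"gripper": 0,"x": -12,"y": -6.5,"z": 0,"wz": 9},
    {"gripper": 0,"x": -16,"y": -8.5,"z": 0,"wz": 12},
    {"gripper": 0,"x": -20,"y": -10.5,"z": 0,"wz": 15},
    {"gripper": 0,"x": -24,"y": -12.5,"z": 0,"wz": 18},
    {"gripper": 0,"x": -28,"y": -14.5,"z": 0,"wz": 21},
    {"gripper": 0,"x": -31.5,"y": -17,"z": 0,"wz": 24},
    {"gripper": 0,"x": -34,"y": -20.5,"z": 0,"wz": 27},
    {"gripper": 0,"x": -36.5,"y": -24,"z": 0,"wz": 30},
    {"gripper": 0,"x": -39,"y": -27.5,"z": 0,"wz": 33},
    {"gripper": 0,"x": -41,"y": -31,"z": 0,"wz": 36},
    {"gripper": 0,"x": -43,"y": -35,"z": 0,"wz": 36},
    {"gripper": 0,"x": -45,"y": -39,"z": 0,"wz": 36},
    {"gripper": 0,"x": -46,"y": -43,"z": 0,"wz": 36},
    {"gripper": 0,"x": -47,"y": -47,"z": 0,"wz": 36},
    {"gripper": 0,"x": -48.5,"y": -51.5,"z": 0,"wz": 34},
    {"gripper": 0,"x": -49.5,"y": -56,"z": 0.5,"wz": 33},
    {"gripper": 0,"x": -50.5,"y": -60,"z": 1,"wz": 32},
    {"gripper": 0,"x": -51.2,"y": -63.5,"z": 2,"wz": 31}
  ]
}}

```text
$.motion[0]: bad value
```

```bash
python3 - <<'E'
from h import *
o=status.get_obs();print(o["t"],o["tool_pos"],o["tool_rot"],o["joints"],o["opening"],o["ft_force"])
print(go(*push(2.2,.14)))
E
```

```text
0.15 [0.1511598  0.63169157 0.23060588] [-3.14026159e+00  9.57686024e-05  2.90678163e+00] [-1.40216469  0.5370205  -0.00438669  1.53862197  0.00256495  1.0672903
 -0.07118925] 0.9962814429092414 [0.26962056 0.73615316 0.69410478]
(array([-52.  , -66.73,   9.15]), array([-0.1,  0. , 30.5]))
```

Request:
{"api": "arm_command", "payload": {
  "motion": [
    {"gripper": 0,"x": -4,"y": -2,"z": 0,"wx": 0,"wy": 0,"wz": 3},
    {"gripper": 0,"x": -8,"y": -4,"z": 0,"wx": 0,"wy": 0,"wz": 6},
    {"gripper": 0,"x": -12,"y": -6.5,"z": 0,"wx": 0,"wy": 0,"wz": 9},
    {"gripper": 0,"x": -16,"y": -8.5,"z": 0,"wx": 0,"wy": 0,"wz": 12},
    {"gripper": 0,"x": -20,"y": -10.5,"z": 0,"wx": 0,"wy": 0,"wz": 15},
    {"gripper": 0,"x": -24,"y": -12.5,"z": 0,"wx": 0,"wy": 0,"wz": 18},
    {"gripper": 0,"x": -28,"y": -14.5,"z": 0,"wx": 0,"wy": 0,"wz": 21},
    {"gripper": 0,"x": -31.5,"y": -17,"z": 0,"wx": 0,"wy": 0,"wz": 24},
    {"gripper": 0,"x": -34,"y": -20.5,"z": 0,"wx": 0,"wy": 0,"wz": 27},
    {"gripper": 0,"x": -36.5,"y": -24,"z": 0,"wx": 0,"wy": 0,"wz": 30},
    {"gripper": 0,"x": -39,"y": -27.5,"z": 0,"wx": 0,"wy": 0,"wz": 33},
    {"gripper": 0,"x": -41,"y": -31,"z": 0,"wx": 0,"wy": 0,"wz": 36},
    {"gripper": 0,"x": -43,"y": -35,"z": 0,"wx": 0,"wy": 0,"wz": 36},
    {"gripper": 0,"x": -45,"y": -39,"z": 0,"wx": 0,"wy": 0,"wz": 36},
    {"gripper": 0,"x": -46,"y": -43,"z": 0,"wx": 0,"wy": 0,"wz": 36},
    {"gripper": 0,"x": -47,"y": -47,"z": 0,"wx": 0,"wy": 0,"wz": 36},
    {"gripper": 0,"x": -48.5,"y": -51.5,"z": 0,"wx": 0,"wy": 0,"wz": 34},
    {"gripper": 0,"x": -49.5,"y": -56,"z": 0.5,"wx": 0,"wy": 0,"wz": 33},
    {"gripper": 0,"x": -50.5,"y": -60,"z": 1,"wx": 0,"wy": 0,"wz": 32},
    {"gripper": 0,"x": -51.2,"y": -63.5,"z": 2,"wx": 0,"wy": 0,"wz": 31}
  ]
}}

```text
t: 2.15
tool_pos: [0.5016, -0.107, 0.2116]
tool_rot: [3.141, 0.001, 2.365]
ft_force: [-0.5, 0.0, 0.1]
opening: -0.003
grip_force: 0.0
```

```bash
python3 - <<'E'
from h import *
o=status.get_obs();print(o["t"],o["tool_pos"],o["tool_rot"],o["joints"],o["opening"],o["ft_force"])
print(go(*push(2.2,.14)))
E
```

```text
2.15 [ 0.50159491 -0.10702098  0.21160955] [3.14089125e+00 1.37844030e-03 2.36521701e+00] [-0.19555711  0.34114675  0.39118044  1.93688164 -0.16428827  0.89266583
  1.07299509] -0.0032724348948016103 [-0.51091218  0.00070404  0.1382597 ]
(array([-2.19, -2.25,  7.16]), array([ 0. ,  0.1, -0.5]))
```

Request:
{"api": "arm_command", "payload": {
  "motion": [
    {"gripper": 0,"x": -1.1,"y": -1.1,"z": 2,"wx": 0,"wy": 0,"wz": 0},
    {"gripper": 0,"x": -2.2,"y": -2.2,"z": 5,"wx": 0,"wy": 0,"wz": 0},
    {"gripper": 0,"x": -2.2,"y": -2.2,"z": 7.2,"wx": 0,"wy": 0,"wz": 0},
    {"gripper": 0,"x": -2.2,"y": -2.2,"z": 7.2,"wx": 0,"wy": 0,"wz": 0},
    {"gripper": 0,"x": -2.2,"y": -2.2,"z": 7.2,"wx": 0,"wy": 0,"wz": 0}
  ]
}}

```text
t: 2.65
tool_pos: [0.5017, -0.1354, 0.1395]
tool_rot: [-3.141, -0.001, 2.366]
ft_force: [-0.1, -0.8, 1.3]
opening: -0.001
grip_force: 0.0
```

```bash
python3 - <<'E'
from h import *
o=status.get_obs();s=read_camera("scene");w=read_camera("wrist")
p=o["tool_pos"];q=proj(s,p);print(o["tool_pos"],q,go(*push(2.2,.098)))
u,v=int(q[0]),int(q[1]);x0,y0=u-65,v-70
i=cv2.resize(s["img"][y0:y0+140,x0:x0+130].copy(),None,fx=3,fy=3,interpolation=cv2.INTER_CUBIC)
cv2.circle(i,(int((q[0]-x0)*3),int((q[1]-y0)*3)),2,(255,0,0),-1)
j=cv2.resize(w["img"],(390,292));j=np.vstack([j,np.zeros((128,390,3),np.uint8)])
print("tcp in wrist",proj(w,p,o)*390/560+[390,0])
cv2.imwrite("pics/c3.png",np.hstack([i,j])[:,:,::-1])
E
```

```text
[ 0.50174719 -0.13539626  0.13951405] [248.57508112 212.11541899] (array([-0.13, -0.3 ,  4.25]), array([ 0.1,  0.1, -0.4]))
tcp in wrist [581.72645979 192.06645096]
```

View pics/c3.png

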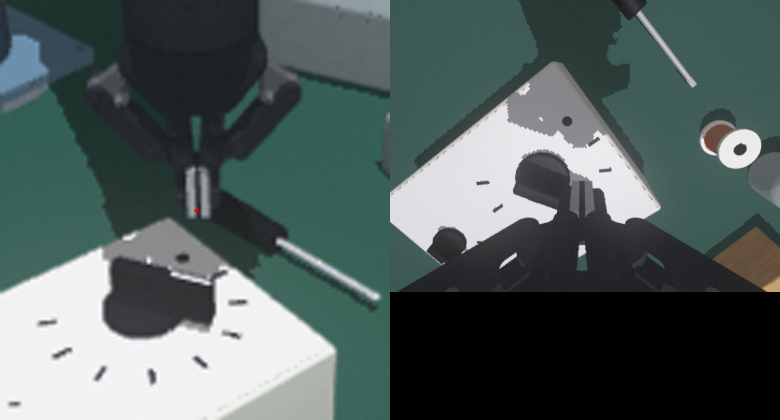

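The picture shows the red TCP mark at (197,210) right on the shut fingertips. In the right half, the fingers are on the anticlockwise side of the bar. Now to plan the descent and the arc.

```bash
python3 - <<'E'
from h import *
print(go(*push(2.2,.098)))
for k in np.arange(2.4,5.9,.2): print(k.round(2),*go(*push(k,.098)))
E
```

```text
(array([-0.13, -0.3 ,  4.25]), array([ 0.1,  0.1, -0.4]))
2.4 [-0.51 -0.14  4.25] [0.1 0.1 5.6]
2.6 [-0.91 -0.01  4.25] [ 0.1  0.1 11.6]
2.8 [-1.32  0.07  4.25] [ 0.1  0.1 17.6]
3.0 [-1.74  0.11  4.25] [ 0.1  0.1 23.6]
3.2 [-2.16  0.11  4.25] [ 0.1  0.1 29.6]
3.4 [-2.57  0.06  4.25] [ 0.1  0.1 35.6]
3.6 [-2.98 -0.03  4.26] [ 0.1  0.1 41.6]
3.8 [-3.38 -0.17  4.26] [ 0.1  0.1 47.6]
4.0 [-3.76 -0.34  4.26] [ 0.1  0.  53.6]
4.2 [-4.12 -0.56  4.26] [ 0.1  0.  59.6]
4.4 [-4.46 -0.81  4.26] [ 0.1  0.  65.6]
4.6 [-4.77 -1.09  4.26] [ 0.1  0.  71.6]
4.8 [-5.04 -1.41  4.26] [ 0.1  0.  77.6]
5.0 [-5.28 -1.75  4.26] [ 0.1  0.  83.6]
5.2 [-5.49 -2.11  4.26] [ 0.1  0.  89.6]
5.4 [-5.66 -2.5   4.26] [ 0.1  0.  95.6]
5.6 [-5.78 -2.9   4.26] [ 1.000e-01 -0.000e+00  1.016e+02]
5.8 [-5.86 -3.31  4.26] [ 1.000e-01 -0.000e+00  1.076e+02]
```

Request:
{"api": "arm_command", "payload": {
  "motion": [
    {"gripper": 0,"x": -0.1,"y": -0.3,"z": 1.5,"wx": 0,"wy": 0,"wz": 0},
    {"gripper": 0,"x": -0.1,"y": -0.3,"z": 3,"wx": 0,"wy": 0,"wz": 0},
    {"gripper": 0,"x": -0.1,"y": -0.3,"z": 4.2,"wx": 0,"wy": 0,"wz": 0},
    {"gripper": 0,"x": -0.1,"y": -0.3,"z": 4.2,"wx": 0,"wy": 0,"wz": 0},
    {"gripper": 0,"x": -0.5,"y": -0.15,"z": 4.2,"wx": 0,"wy": 0,"wz": 5.6},
    {"gripper": 0,"x": -0.9,"y": 0,"z": 4.2,"wx": 0,"wy": 0,"wz": 11.6},
    {"gripper": 0,"x": -1.3,"y": 0.05,"z": 4.2,"wx": 0,"wy": 0,"wz": 17.6},
    {"gripper": 0,"x": -1.55,"y": 0.1,"z": 4.2,"wx": 0,"wy": 0,"wz": 20.6},
    {"gripper": 0,"x": -1.75,"y": 0.1,"z": 4.2,"wx": 0,"wy": 0,"wz": 23.6},
    {"gripper": 0,"x": -1.95,"y": 0.1,"z": 4.2,"wx": 0,"wy": 0,"wz": 26.6},
    {"gripper": 0,"x": -2.15,"y": 0.1,"z": 4.2,"wx": 0,"wy": 0,"wz": 29.6},
    {"gripper": 0,"x": -2.35,"y": 0.1,"z": 4.2,"wx": 0,"wy": 0,"wz": 32.6},
    {"gripper": 0,"x": -2.55,"y": 0.05,"z": 4.2,"wx": 0,"wy": 0,"wz": 35.6},
    {"gripper": 0,"x": -2.8,"y": 0,"z": 4.2,"wx": 0,"wy": 0,"wz": 38.6},
    {"gripper": 0,"x": -3,"y": 0,"z": 4.2,"wx": 0,"wy": 0,"wz": 41.6},
    {"gripper": 0,"x": -3.2,"y": -0.1,"z": 4.2,"wx": 0,"wy": 0,"wz": 44.6},
    {"gripper": 0,"x": -3.4,"y": -0.15,"z": 4.2,"wx": 0,"wy": 0,"wz": 47.6},
    {"gripper": 0,"x": -3.4,"y": -0.15,"z": 4.2,"wx": 0,"wy": 0,"wz": 47.6}
  ]
}}

```text
t: 4.55
tool_pos: [0.5258, -0.1605, 0.0982]
tool_rot: [3.14, 0.0, 1.535]
ft_force: [0.1, -1.0, 0.6]
opening: -0.003
grip_force: 0.0
```

```bash
python3 - <<'E'
from h import *
o=status.get_obs();s=read_camera("scene");print(o["t"],o["tool_pos"],o["ft_force"],push(3.8,.098)[0])
for k in (3,4,5):
  a=np.radians(YAW+120-30*k);print(k,(proj(s,[*(AX+.048*np.array([np.cos(a),np.sin(a)])),.113])-[165,150])*4)
cv2.imwrite("pics/c4.png",cv2.resize(s["img"][150:290,165:335],None,fx=4,fy=4,interpolation=cv2.INTER_CUBIC)[:,:,::-1])
for k in np.arange(4,5.9,.2): print(k.round(2),*go(*push(k,.098)))
E
```

```text
4.55 [ 0.52580985 -0.16052311  0.09821088] [ 0.06996504 -0.99408211  0.58073874] [np.float64(0.5257786364354666), np.float64(-0.16024412855236758), 0.098]
3 [349.37544853 345.43302493]
4 [314.91690388 374.15524807]
5 [261.95629287 389.2705451 ]
4.0 [-0.37  0.18  0.01] [ 0.1 -0.   6. ]
4.2 [-0.77  0.3   0.01] [ 0.1 -0.  12. ]
4.4 [-1.18  0.38  0.01] [ 0.1 -0.  18. ]
4.6 [-1.6   0.42  0.01] [ 0.1 -0.  24. ]
4.8 [-2.02  0.41  0.01] [ 0.1 -0.  30. ]
5.0 [-2.44  0.36  0.01] [ 0.1 -0.  36. ]
5.2 [-2.84  0.26  0.01] [ 0.1 -0.  42. ]
5.4 [-3.24  0.13  0.01] [ 0.1 -0.  48. ]
5.6 [-3.62 -0.05  0.01] [ 0.1 -0.  54. ]
5.8 [-3.98 -0.27  0.01] [ 0.1 -0.  60. ]
```

View pics/c4.png

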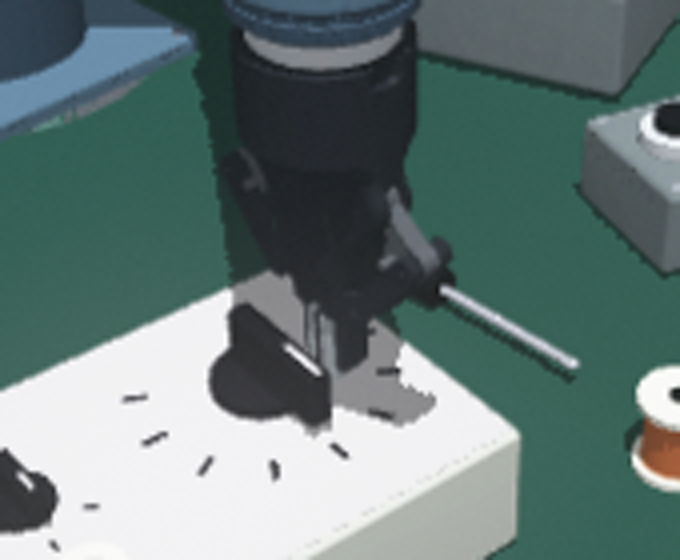

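The white line ends near (324,377); position 4 is predicted at (315,374), so one click is done. Continuing with the same arc, two more clicks.

Request:
{"api": "arm_command", "payload": {
  "motion": [
    {"gripper": 0,"x": -0.35,"y": 0.2,"z": 0,"wx": 0,"wy": 0,"wz": 6},
    {"gripper": 0,"x": -0.55,"y": 0.25,"z": 0,"wx": 0,"wy": 0,"wz": 9},
    {"gripper": 0,"x": -0.75,"y": 0.3,"z": 0,"wx": 0,"wy": 0,"wz": 12},
    {"gripper": 0,"x": -1,"y": 0.35,"z": 0,"wx": 0,"wy": 0,"wz": 15},
    {"gripper": 0,"x": -1.2,"y": 0.4,"z": 0,"wx": 0,"wy": 0,"wz": 18},
    {"gripper": 0,"x": -1.4,"y": 0.4,"z": 0,"wx": 0,"wy": 0,"wz": 21},
    {"gripper": 0,"x": -1.6,"y": 0.4,"z": 0,"wx": 0,"wy": 0,"wz": 24},
    {"gripper": 0,"x": -1.8,"y": 0.4,"z": 0,"wx": 0,"wy": 0,"wz": 27},
    {"gripper": 0,"x": -2,"y": 0.4,"z": 0,"wx": 0,"wy": 0,"wz": 30},
    {"gripper": 0,"x": -2,"y": 0.4,"z": 0,"wx": 0,"wy": 0,"wz": 30},
    {"gripper": 0,"x": -2.25,"y": 0.4,"z": 0,"wx": 0,"wy": 0,"wz": 33},
    {"gripper": 0,"x": -2.45,"y": 0.35,"z": 0,"wx": 0,"wy": 0,"wz": 36},
    {"gripper": 0,"x": -2.65,"y": 0.3,"z": 0,"wx": 0,"wy": 0,"wz": 39},
    {"gripper": 0,"x": -2.85,"y": 0.25,"z": 0,"wx": 0,"wy": 0,"wz": 42},
    {"gripper": 0,"x": -3.05,"y": 0.2,"z": 0,"wx": 0,"wy": 0,"wz": 45},
    {"gripper": 0,"x": -3.25,"y": 0.15,"z": 0,"wx": 0,"wy": 0,"wz": 48},
    {"gripper": 0,"x": -3.45,"y": 0.05,"z": 0,"wx": 0,"wy": 0,"wz": 51},
    {"gripper": 0,"x": -3.6,"y": -0.05,"z": 0,"wx": 0,"wy": 0,"wz": 54},
    {"gripper": 0,"x": -3.75,"y": -0.1,"z": 0,"wx": 0,"wy": 0,"wz": 56},
    {"gripper": 0,"x": -3.75,"y": -0.1,"z": 0,"wx": 0,"wy": 0,"wz": 56}
  ]
}}

```text
t: 6.6
tool_pos: [0.5227, -0.1979, 0.0974]
tool_rot: [3.142, -0.0, 0.559]
ft_force: [-0.6, -0.6, -0.8]
opening: 0.0
grip_force: 0.0
```

```bash
python3 - <<'E'
from h import *
o=status.get_obs();print(o["tool_pos"],o["ft_force"],push(5.7,.098)[0])
print("back",go(*push(5.2,.098)),"up",go(*push(5.2,.17)))
E
```

```text
[ 0.52266438 -0.19794704  0.09741636] [-0.60062881 -0.60925124 -0.79815235] [np.float64(0.5227554741898118), np.float64(-0.19832384365543515), 0.098]
back (array([ 0.87, -0.52, -0.06]), array([  0.,  -0., -14.])) up (array([ 0.87, -0.52, -7.26]), array([  0.,  -0., -14.]))
```

Now I'll back off, lift and move aside to look.

Request:
{"api": "arm_command", "payload": {
  "motion": [
    {"gripper": 0,"x": 0.4,"y": -0.2,"z": 0,"wx": 0,"wy": 0,"wz": -7},
    {"gripper": 0,"x": 0.9,"y": -0.5,"z": 0,"wx": 0,"wy": 0,"wz": -14},
    {"gripper": 0,"x": 0.9,"y": -0.5,"z": -3,"wx": 0,"wy": 0,"wz": -14},
    {"gripper": 0,"x": 0.9,"y": -0.5,"z": -7,"wx": 0,"wy": 0,"wz": -14},
    {"gripper": 0,"x": 0.9,"y": -0.5,"z": -9,"wx": 0,"wy": 0,"wz": -14},
    {"gripper": 0,"x": 0.9,"y": -0.5,"z": -9,"wx": 0,"wy": 0,"wz": -14}
  ]
}}

```text
t: 7.2
tool_pos: [0.5295, -0.1898, 0.1903]
tool_rot: [3.137, -0.003, 0.804]
ft_force: [0.4, -1.1, -0.4]
opening: 0.0
grip_force: 0.0
```

```bash
python3 - <<'E'
from h import *
o=status.get_obs();print(o["tool_pos"],o["joints"])
for x in (166,112,80,30): print(x,go([.489,.1545,.15],x))
E
```

```text
[ 0.52948315 -0.18978496  0.19026091] [-0.34999656  0.56556513  0.84623666  1.85192219 -0.51623451  0.95282503
 -0.03991946]
166 (array([ 21.97, -26.83,   3.97]), array([   0.3,    0.2, -119.9]))
112 (array([ 21.97, -26.83,   3.97]), array([  0.3,   0. , -65.9]))
80 (array([ 21.97, -26.83,   3.97]), array([  0.3,  -0.1, -33.9]))
30 (array([ 21.97, -26.83,   3.97]), array([ 0.2, -0.2, 16.1]))
```

Request:
{"api": "arm_command", "payload": {
  "motion": [
    {"gripper": 0,"x": 2,"y": -2.4,"z": -1,"wx": 0,"wy": 0,"wz": -4},
    {"gripper": 0,"x": 4.5,"y": -5.4,"z": -1,"wx": 0,"wy": 0,"wz": -8},
    {"gripper": 0,"x": 7,"y": -8.5,"z": -1,"wx": 0,"wy": 0,"wz": -12},
    {"gripper": 0,"x": 9.5,"y": -11.5,"z": -1,"wx": 0,"wy": 0,"wz": -16},
    {"gripper": 0,"x": 12,"y": -14.5,"z": -1,"wx": 0,"wy": 0,"wz": -20},
    {"gripper": 0,"x": 14.5,"y": -17.5,"z": -1,"wx": 0,"wy": 0,"wz": -24},
    {"gripper": 0,"x": 17,"y": -20.5,"z": 0,"wx": 0,"wy": 0,"wz": -28},
    {"gripper": 0,"x": 19.5,"y": -23.7,"z": 1,"wx": 0,"wy": 0,"wz": -32},
    {"gripper": 0,"x": 21,"y": -25.8,"z": 3,"wx": 0,"wy": 0,"wz": -34},
    {"gripper": 0,"x": 22,"y": -26.8,"z": 4,"wx": 0,"wy": 0,"wz": -34},
    {"gripper": 0,"x": 22,"y": -26.8,"z": 5,"wx": 0,"wy": 0,"wz": -34},
    {"gripper": 0,"x": 22,"y": -26.8,"z": 6,"wx": 0,"wy": 0,"wz": -34},
    {"gripper": 0,"x": 22,"y": -26.8,"z": 6,"wx": 0,"wy": 0,"wz": -34}
  ]
}}

```text
t: 8.5
tool_pos: [0.4876, 0.1531, 0.1263]
tool_rot: [-3.14, 0.002, 1.392]
ft_force: [-0.5, 0.5, 0.3]
opening: 0.001
grip_force: 0.0
```

```bash
python3 - <<'E'
from h import *
o=status.get_obs();w=read_camera("wrist");t=read_camera("top");s=read_camera("scene")
print(o["t"],o["tool_pos"],go([.489,.1545,.085]))
a=np.radians(YAW-60);p=[*(AX+.048*np.array([np.cos(a),np.sin(a)])),.113]
print("pos6 tip: top crop",(proj(t,p)-[315,155])*3,"scene crop",(proj(s,p)-[130,140])*2+[330,0])
i=cv2.resize(t["img"][155:265,315:425],None,fx=3,fy=3,interpolation=cv2.INTER_CUBIC)
j=cv2.resize(s["img"][140:305,130:360],None,fx=2,fy=2,interpolation=cv2.INTER_CUBIC)
k=cv2.resize(w["img"][:,:],(352,264))
H=np.zeros((594,790,3),np.uint8);H[:330,:330]=i;H[:330,330:790]=j;H[330:594,:352]=k
print("button in wrist pic",proj(w,[.489,.1545,.077],o)*352/560+[0,330])
cv2.imwrite("pics/c5.png",H[:,:,::-1]);cv2.imwrite("pics/w5.png",w["img"][:,:,::-1])
E
```

```text
8.5 [0.48763035 0.15312712 0.126271  ] (array([0.04, 0.03, 4.27]), array([0, 0, 0]))
pos6 tip: top crop [216.374852   133.98122316] scene crop [503.06320243 212.84617911]
button in wrist pic [173.93323581 476.4666267 ]
```

View pics/c5.png

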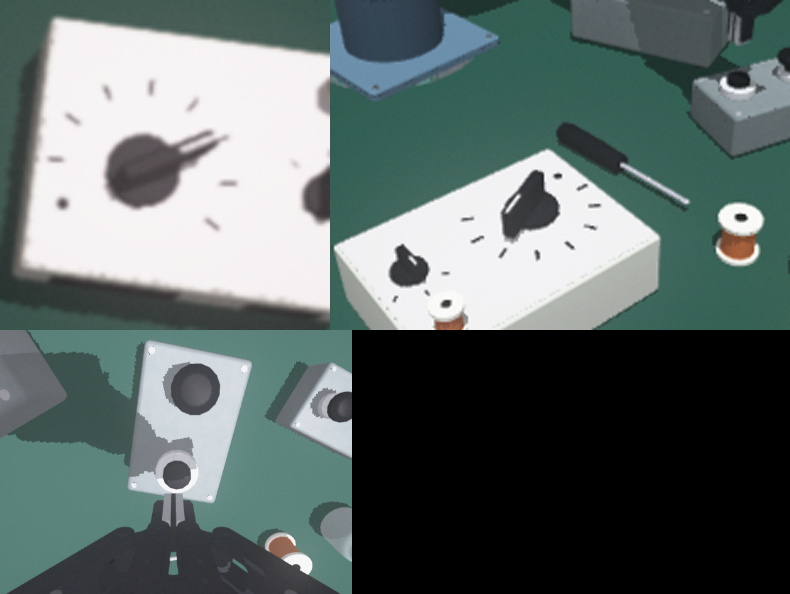

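In the top crop the white line ends at about (215,134), and position 6 is predicted at (216,134), so the selector rests at 6. In the wrist view the start plunger is at (176,474), with (174,476) predicted; I'll refine that.

```bash
python3 - <<'E'
from h import *
import pickle
o=status.get_obs();w=read_camera("wrist");c=pickle.load(open("c0.pkl","rb"))[1]["top"]
i=w["img"];x,y=281,228;r_=28
m=(i[y-r_:y+r_,x-r_:x+r_].max(2)<95).astype(np.uint8)
n,l,st,ce=cv2.connectedComponentsWithStats(m)
for k in range(1,n):
    if st[k,4]>60:
        p=ce[k]+[x-r_,y-r_];print(p,st[k],onz(w,p,.077,o),tri([ray(w,p,o),ray(c,(202.9,211.3))]))
E
```

```text
[277.20989761 228.12372014] [   5    9   43   45 1172] [0.49084278 0.15818984 0.077     ] [0.49030245 0.15544544 0.06997834]
```

Request:
{"api": "arm_command", "payload": {
  "motion": [
    {"gripper": 0,"x": 0.3,"y": 0.2,"z": 1.5,"wx": 0,"wy": 0,"wz": 0},
    {"gripper": 0,"x": 0.3,"y": 0.2,"z": 3,"wx": 0,"wy": 0,"wz": 0},
    {"gripper": 0,"x": 0.3,"y": 0.2,"z": 4,"wx": 0,"wy": 0,"wz": 0},
    {"gripper": 0,"x": 0.3,"y": 0.2,"z": 4.6,"wx": 0,"wy": 0,"wz": 0},
    {"gripper": 0,"x": 0.3,"y": 0.2,"z": 4.9,"wx": 0,"wy": 0,"wz": 0},
    {"gripper": 0,"x": 0.3,"y": 0.2,"z": 4.9,"wx": 0,"wy": 0,"wz": 0}
  ]
}}

```text
t: 9.3
tool_pos: [0.4897, 0.1578, 0.0779]
tool_rot: [-3.14, 0.001, 1.395]
ft_force: [-3.6, -1.2, 3.7]
opening: -0.0
grip_force: 1.9
```

Request:
{"api": "arm_command", "payload": {
  "motion": [
    {"gripper": 0,"x": -0.1,"y": 0,"z": 0.1,"wx": 0,"wy": 0,"wz": 0},
    {"gripper": 0,"x": -0.1,"y": 0,"z": 0.2,"wx": 0,"wy": 0,"wz": 0},
    {"gripper": 0,"x": -0.1,"y": 0,"z": 0.2,"wx": 0,"wy": 0,"wz": 0}
  ]
}}

```text
t: 9.6
tool_pos: [0.4904, 0.1575, 0.0766]
tool_rot: [3.141, -0.001, 1.396]
ft_force: [-2.8, 1.0, 4.2]
opening: 0.005
grip_force: 2.3
```

Request:
{"api": "arm_command", "payload": {
  "motion": [
    {"gripper": 0,"x": 0,"y": 0,"z": 0.1,"wx": 0,"wy": 0,"wz": 0},
    {"gripper": 0,"x": 0,"y": 0,"z": 0.2,"wx": 0,"wy": 0,"wz": 0},
    {"gripper": 0,"x": 0,"y": 0,"z": 0.2,"wx": 0,"wy": 0,"wz": 0}
  ]
}}

```text
t: 9.9
tool_pos: [0.4905, 0.1575, 0.0758]
tool_rot: [-3.141, -0.002, 1.395]
ft_force: [-8.3, 0.3, 23.1]
opening: 0.0
grip_force: 11.1
```

```bash
python3 - <<'E'
from h import *
o=status.get_obs();w=read_camera("wrist");s=read_camera("scene");print(o["tool_pos"],o["ft_force"])
i=cv2.resize(s["img"][130:230,290:400],None,fx=4,fy=4,interpolation=cv2.INTER_CUBIC)
j=w["img"][120:420,130:480]
H=np.zeros((400,790,3),np.uint8);H[:,:440]=i;H[:300,440:]=j
cv2.imwrite("pics/c6.png",H[:,:,::-1])
E
```

```text
[0.49052024 0.1574856  0.07575054] [-8.33792681  0.3079058  23.05891469]
```

View pics/c6.png

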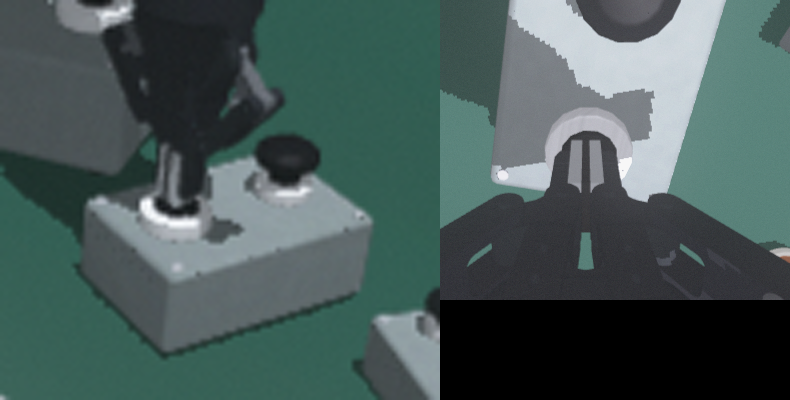

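Force has risen to 23 N at z=0.0758, a hard stop, and the picture shows the fingertip centred on the start button. I'll release in steps and read the height at which contact is lost, to check that it went the full 6 mm.

Request:
{"api": "arm_command", "payload": {
  "motion": [
    {"gripper": 0,"x": 0,"y": 0,"z": -0.1,"wx": 0,"wy": 0,"wz": 0},
    {"gripper": 0,"x": 0,"y": 0,"z": -0.3,"wx": 0,"wy": 0,"wz": 0},
    {"gripper": 0,"x": 0,"y": 0,"z": -0.3,"wx": 0,"wy": 0,"wz": 0}
  ]
}}

```text
t: 10.3
tool_pos: [0.4905, 0.1574, 0.0776]
tool_rot: [3.141, -0.001, 1.396]
ft_force: [-2.2, 1.7, 4.0]
opening: -0.007
grip_force: 2.0
```

Request:
{"api": "arm_command", "payload": {
  "motion": [
    {"gripper": 0,"x": 0,"y": 0,"z": -0.15,"wx": 0,"wy": 0,"wz": 0},
    {"gripper": 0,"x": 0,"y": 0,"z": -0.15,"wx": 0,"wy": 0,"wz": 0}
  ]
}}

```text
t: 10.5
tool_pos: [0.4906, 0.1573, 0.0789]
tool_rot: [3.141, -0.0, 1.396]
ft_force: [-0.4, 1.6, 2.9]
opening: -0.003
grip_force: 1.6
```

Request:
{"api": "arm_command", "payload": {
  "motion": [
    {"gripper": 0,"x": 0,"y": 0,"z": -0.15,"wx": 0,"wy": 0,"wz": 0},
    {"gripper": 0,"x": 0,"y": 0,"z": -0.15,"wx": 0,"wy": 0,"wz": 0}
  ]
}}

```text
t: 10.7
tool_pos: [0.4907, 0.1571, 0.0804]
tool_rot: [3.141, -0.0, 1.395]
ft_force: [0.2, 1.7, 2.6]
opening: -0.002
grip_force: 1.1
```

Request:
{"api": "arm_command", "payload": {
  "motion": [
    {"gripper": 0,"x": 0,"y": 0,"z": -0.15,"wx": 0,"wy": 0,"wz": 0},
    {"gripper": 0,"x": 0,"y": 0,"z": -0.15,"wx": 0,"wy": 0,"wz": 0}
  ]
}}

```text
t: 10.9
tool_pos: [0.4907, 0.1569, 0.0819]
tool_rot: [3.141, 0.0, 1.395]
ft_force: [0.8, 1.4, 0.2]
opening: 0.0
grip_force: 0.7
```

Request:
{"api": "arm_command", "payload": {
  "motion": [
    {"gripper": 0,"x": 0,"y": 0,"z": -0.3,"wx": 0,"wy": 0,"wz": 0},
    {"gripper": 0,"x": 0,"y": 0,"z": -0.3,"wx": 0,"wy": 0,"wz": 0}
  ]
}}

```text
t: 11.1
tool_pos: [0.4904, 0.1567, 0.085]
tool_rot: [3.141, 0.0, 1.395]
ft_force: [0.3, -0.0, -0.3]
opening: 0.002
grip_force: 0.0
```

Contact was lost at about z=0.082, so the travel to the hard stop was about 6 mm: fully pressed and released. I'll raise the arm and check the final state.

Request:
{"api": "arm_command", "payload": {
  "motion": [
    {"gripper": 0,"x": 0,"y": 0,"z": -3,"wx": 0,"wy": 0,"wz": 0},
    {"gripper": 0,"x": 0,"y": 0,"z": -7,"wx": 0,"wy": 0,"wz": 0},
    {"gripper": 0,"x": 0,"y": 0,"z": -11,"wx": 0,"wy": 0,"wz": 0},
    {"gripper": 0,"x": 0,"y": 0,"z": -12,"wx": 0,"wy": 0,"wz": 0},
    {"gripper": 0,"x": 0,"y": 0,"z": -12,"wx": 0,"wy": 0,"wz": 0},
    {"gripper": 0,"x": 0,"y": 0,"z": -12,"wx": 0,"wy": 0,"wz": 0}
  ]
}}

```text
t: 11.7
tool_pos: [0.4895, 0.1571, 0.2037]
tool_rot: [-3.14, 0.001, 1.396]
ft_force: [-0.3, -0.6, 0.1]
opening: 0.0
grip_force: 0.0
```

```bash
python3 - <<'E'
from h import *
s=read_camera("scene");cv2.imwrite("pics/c7.png",cv2.resize(s["img"][130:310,130:400],None,fx=2.9,fy=2.9,interpolation=cv2.INTER_CUBIC)[:,:,::-1])
E
```

```text
(no output)
```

View pics/c7.png

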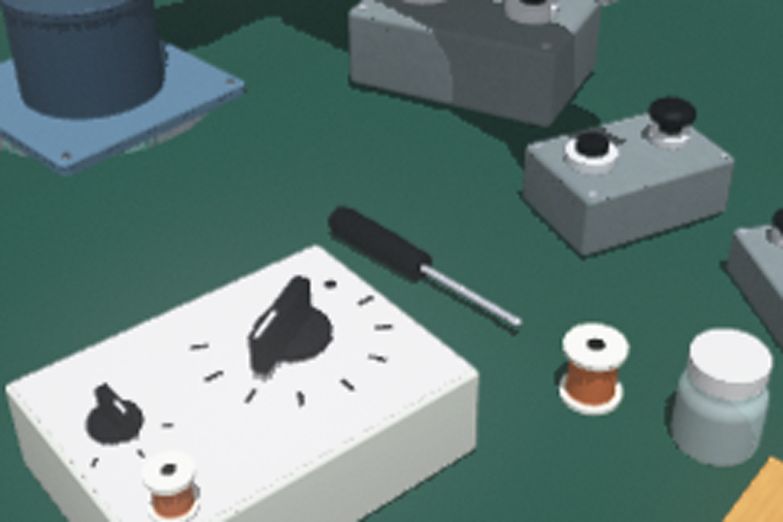

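The final view shows the bar's end at (262,372) pointing at mark 6 at (250,396). The start button is up again at (592,147), and everything else is where it was.

```bash
python3 -c "
from workcell import workorder
print(workorder.job_done())"
```

```text
the job is handed in; nothing more can be done
None
```

The big selector started at position 3, was pushed three clicks clockwise and rests at 6. The start button was then pressed about 6 mm to its stop and came up again, and the job was handed in at about 12 s with nothing else visibly moved.

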